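Rake stirring rods into the grooves of their tray

TASK

Take the rake by its upright grip, set its sprung runners gently into the two tracks of the grooved tray and, bearing down with about 8 N so that the teeth neither skip nor scrape, comb it slowly across the tray until all six brittle ceramic rods lie parallel at the bottom of the grooves; keep the load on until the last rod has dropped. Never force a rod that jams, and do not touch the rods with the gripper. Then stand the rake upright on the bare worktop clear of the tray, leaving the other things where they are.

Things in the scene. Friction and masses are not known exactly. Their poses are not given: they have to be found in the camera images.
- rod_tray: Fixed grey metal tray 164 x 222 mm, 24 mm high; origin at the centre of its underside, x along the grooves, y across them, z up. 14 grooves 11 mm wide, centres 15 mm apart (y = -97.5, -82.5 ... +97.5 mm), between 4 mm thick round-topped ridges 116 mm long. Groove floors at z = 4 mm, ridge tops at 13.5 mm. End walls at y = +-105 to +-111 mm, top at 21.5 mm.
- tray_mid (a point): Middle of the tray at the height of its tracks (14.5 mm above its underside). A flat track parallel to the tray's y runs along either end of the grooves, x = 58 to 78 mm and -58 to -78 mm, 222 mm long, open at both ends; outside it a lip 4 mm thick, top 24 mm above the tray's underside. A runner has 4 mm of play either side in its track.
- rake: Hand rake, about 0.24 kg, standing loose on the worktop; origin at its centre, level with the soles of its unloaded runners; x along the row of teeth, y the way it is drawn, z up. A bar 150 x 14 mm, z = 16 to 28 mm, stands on a flat runner 12 x 44 mm at x = +-68 mm. Each runner is sprung: it gives up to 4 mm upward, 4 N per mm (8 N per mm for both). Either way round is the same.
- rake_teeth (a point): Middle of the row of nine round-ended teeth under the rake's bar, at the tips, 1.5 mm above the unloaded soles. Teeth 5 mm thick, 12 mm apart along the rake's x (-48 to +48 mm). With the unloaded runners on the tracks the tips are 2.5 mm above the ridges; at the right load, about 8 N, 1.5 mm above the ridges and 2 mm above rods lying in grooves; at 20 N they scrape the ridges.
- rake_grip (a point): Middle of the rake's upright black grip, 65 mm above the soles; the grip is 60 mm along the rake's x, 20 mm thick along its y, and reaches from 38 to 92 mm above the soles.
- rod_1: White ceramic stirring rod with round ends, 9 mm thick, 100 mm long, 26 g, brittle: more than 20 N from the rake (a jam, or combing faster than about 8 cm/s) would chip it. Origin at its middle, x axis along it. At the start it lies askew on top of the ridges (middle 18 mm above the tray's underside and at most 56 mm from the tray's centre line), turned 20 to 29 degrees from the grooves; no part is within 20 mm of an end wall.
- rod_2: White ceramic stirring rod with round ends, 9 mm thick, 100 mm long, 26 g, brittle: more than 20 N from the rake (a jam, or combing faster than about 8 cm/s) would chip it. Origin at its middle, x axis along it. At the start it lies askew on top of the ridges (middle 18 mm above the tray's underside and at most 56 mm from the tray's centre line), turned 20 to 29 degrees from the grooves; no part is within 20 mm of an end wall.
- rod_3: White ceramic stirring rod with round ends, 9 mm thick, 100 mm long, 26 g, brittle: more than 20 N from the rake (a jam, or combing faster than about 8 cm/s) would chip it. Origin at its middle, x axis along it. At the start it lies askew on top of the ridges (middle 18 mm above the tray's underside and at most 56 mm from the tray's centre line), turned 20 to 29 degrees from the grooves; no part is within 20 mm of an end wall.
- rod_4: White ceramic stirring rod with round ends, 9 mm thick, 100 mm long, 26 g, brittle: more than 20 N from the rake (a jam, or combing faster than about 8 cm/s) would chip it. Origin at its middle, x axis along it. At the start it already lies in a groove (its middle 8.5 mm above the tray's underside).
- rod_5: White ceramic stirring rod with round ends, 9 mm thick, 100 mm long, 26 g, brittle: more than 20 N from the rake (a jam, or combing faster than about 8 cm/s) would chip it. Origin at its middle, x axis along it. At the start it already lies in a groove (its middle 8.5 mm above the tray's underside).
- rod_6: White ceramic stirring rod with round ends, 9 mm thick, 100 mm long, 26 g, brittle: more than 20 N from the rake (a jam, or combing faster than about 8 cm/s) would chip it. Origin at its middle, x axis along it. At the start it already lies in a groove (its middle 8.5 mm above the tray's underside).
- sample_cup_1: Bystander: sample cup with a screw lid, 60 mm wide, 62 mm high; origin under its centre.
- sample_cup_2: Bystander: sample cup with a screw lid, 60 mm wide, 62 mm high; origin under its centre.
- dish_1: Bystander: petri dish, 59 mm wide, 16 mm high; origin under its centre.
- micropipette: Bystander: micropipette lying flat, 216 mm long, 48 mm wide, 33 mm high; origin under its centre.

How it is judged:
By the outcome, as a careful person would: the job done as asked, in the order asked, and still so for the second after the job is handed in, with the robot touching nothing.
It also fails if it takes over 54 s, if anything falls off the work surface, if the arm or the gripper's body presses on something with over 40 N, if the wrist force passes 120 N, or if a joint passes its speed limit or range.

ROBOT

A 7-joint arm with a two-finger parallel gripper is mounted at the origin on a cart in front of the work surface, level with it; the furniture and walls round the work are solid. World frame = base frame: x ahead of the robot, y to its left, z up, the work surface at z = 0. Lengths are in m, angles in rad, forces in N, time in s.
With the tool pointing down it reaches from about 0.35 to 0.9 m from the base axis. Payload 7.2 kg.
Tool frame: the origin (TCP) lies midway between the tips of the shut fingers; the grasp point (between the pads) lies ctrl.pinch_z behind it (ctrl.pinch_z is the distance from the TCP to the grasp point, in m); z points along the fingers, y is the direction in which the jaws open and shut (so a half turn about z gives the same grasp; the last joint's range is limited). The gripper opens to 85 mm and grips with 20 to 120 N. Pads are 22 mm wide; open, the fingers measure 114 mm over their backs; the gripper's body (76 mm by 85 mm) begins 54 mm behind the grasp point. The pads swing forward as they close: fully open they stand 13 mm farther back than shut.
Start: joints at [1.256, 0.411, -0.013, 1.596, 0.006, 1.134, -0.082], TCP at [0.153, -0.606, 0.231] pointing down, gripper open.
Joint ranges: [-2.95, 2.95], [-0.29, 1.99], [-1.47, 1.44], [0.14, 2.54], [-1.03, 4.17], [0.13, 1.85], [-2.86, 2.86]. Speed limits (rad/s): [2.39, 2.39, 3.01, 3.01, 3.14, 3.14, 3.14].

INTERFACE

Orientations are given as a rotation vector (axis times angle).
In Python, from cell import telemetry, imaging, ctrl gives the robot as it stands.
- The arm moves only by the tool apply_moves, never from a script. Its argument "increments" is text: rows parted by semicolons, each of 7 numbers parted by spaces: the shift along the tool's x, y, z in mm, then the turn, a rotation vector about the tool's x, y, z in degrees, then the finger opening in mm, from 0 to 85.4. In form: dx dy dz ax ay az grip; .... A call has 1 to 5 rows; each row shifts and turns the commanded pose from where the row before left it, along the tool's axes as they then stand; what a row does not reach is not made up. A row lasts 1/10 s, in which the tool goes at most 50 mm and 8.59 degrees, less where a joint would pass 70% of its speed; a pose out of reach is approached as far as the arm can. A call is refused whole if a number of a shift passes 50 or a number of a turn 8.59, either way. A call with a gripper value outside its range is refused whole. The fingers move at their own pace and stop on an object; "newtons" is the grip in N (left out, the last holds). Time passes only in rows, so rows that do not move let the fingers close. It gives the time, the measured TCP pose, the force and the opening at its end, in the units of the state.
- telemetry.sense(): the state, without advancing time (a new reading comes with each control period).
- imaging.snapshot(name): name is "side" or "top" or "wrist"; returns a dict with "pixels" (480x640x3 uint8, red, green, blue), "vertical_fov" (degrees; the focal length in pixels is half the picture's height over the tangent of half this angle, whatever the lens; pixels are square), "cx", "cy" (the principal point, pixels), "cam_to_world" (4x4, takes a point from camera to world coordinates); the wrist camera has in their place "mount" (4x4, takes a point from camera to tool coordinates, whose origin is the TCP and whose axes are the flange's). Camera axes: x right, y up, looking along -z (the intrinsics and any distortion apply to the point x, -y, -z); pixel columns grow to the right and rows downward; lengths in m; the calibration is good to about 2 mm. A picture is of the moment at which its call begins: read the wrist's pose just before it. There is no depth.
- ctrl.job_done(): hands the job in, once; it reports no verdict.
The state is a dict: "time_s": time; "joint_pos": joint angles; "qvel": joint speeds; "joint_torque": joint torques, N m; "ee_pos": TCP position; "eef_rot": TCP orientation; "force": force on the tool from outside, world axes, zero at the start; "wrist_torque": the same for the moment, N m; "opening": opening from 0.0 (shut) to 1.0 (fully open).
Only numpy, scipy, OpenCV 4.12 (cv2) and the standard library are available. Lean on these libraries where they do the work, as an engineer would, in place of code of your own. Each camera call takes 0.05 s, during which the arm holds its last target. There are 200 camera calls.

## Working session

There is one attempt and no reset: what is moved stays moved. The work goes in short steps, Python scripts to look and compute and a tool call to move; the robot and the scene stay as the last step left them, time stands still between calls to the robot, and variables do not carry over. Pictures are saved under pics/ and viewed, about 8 in all and at most 12, crops included, and the job is handed in when it is done.

Besides the shell and the picture viewer there is one more tool, called after "Call:" as name(argument=value, ...), one argument or row to a line, values as JSON. apply_moves: Moves the arm, as the interface text tells. Its arguments: {"type":"object","properties":{"increments":{"type":"string"},"newtons":{"type":"number"}},"required":["increments"]}

```bash
ls; mkdir -p pics; python3 - <<'E'
from cell import telemetry, imaging, ctrl
import cv2,numpy as np
s=telemetry.sense();print(s, ctrl.pinch_z)
for n in("top","side"):
    d=imaging.snapshot(n);cv2.imwrite(f"pics/{n}0.png",d["pixels"][...,::-1])
    print(n,{k:v for k,v in d.items() if k!="pixels"})
E
```

```text
pics
{'time_s': 0.0, 'joint_pos': array([ 1.25580135,  0.41188086, -0.01275647,  1.59705442,  0.0055989 ,
        1.13430266, -0.08219281]), 'qvel': array([ 4.59015660e-04, -7.39108313e-04, -2.36270188e-03, -2.96992354e-04,
        7.64302709e-04, -2.84628200e-05, -4.92869083e-04]), 'joint_torque': array([-5.75057056e-04, -6.00623989e+01,  6.82019871e-01, -2.99417907e+01,
        1.38743085e-02,  1.03451571e-02, -2.24497029e-05]), 'ee_pos': array([ 0.15254794, -0.60557893,  0.23046045]), 'eef_rot': array([-3.11611972e+00, -3.86599156e-01,  4.59646546e-04]), 'force': array([ 0.12557364, -0.47890526, -0.0251659 ]), 'wrist_torque': array([-0.00250337,  0.00330632,  0.02419469]), 'opening': 0.9997335983309803} 0.0187
top {'vertical_fov': 48.78380439605257, 'cx': 315.3215964238223, 'cy': 237.79142623411371, 'cam_to_world': array([[ 0.00577305,  0.98590321, -0.16721702,  0.44962878],
       [-0.99986056,  0.00307076, -0.01641447, -0.15167859],
       [-0.0156696 ,  0.16728847,  0.98578346,  1.05675114],
       [ 0.        ,  0.        ,  0.        ,  1.        ]])}
side {'vertical_fov': 48.47916454623658, 'cx': 311.04255012801593, 'cy': 247.25936061447814, 'cam_to_world': array([[-0.94939535,  0.20553874, -0.23749167,  0.36852911],
       [-0.31356795, -0.57696423,  0.75417996,  0.61506354],
       [ 0.017989  ,  0.79048473,  0.61221752,  0.69012281],
       [ 0.        ,  0.        ,  0.        ,  1.        ]])}
```

View pics/top0.png

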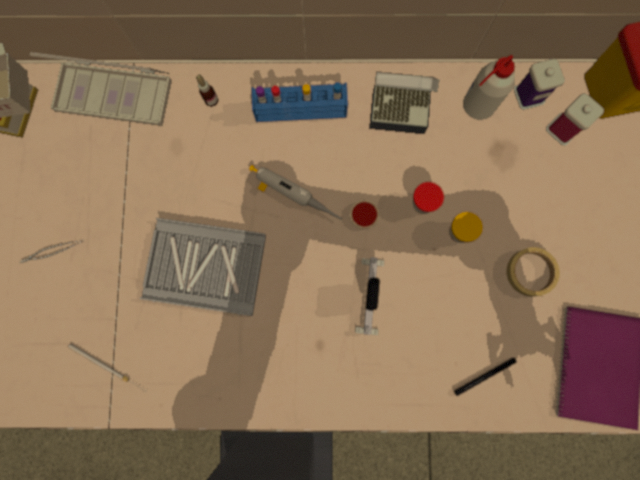

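View pics/side0.png

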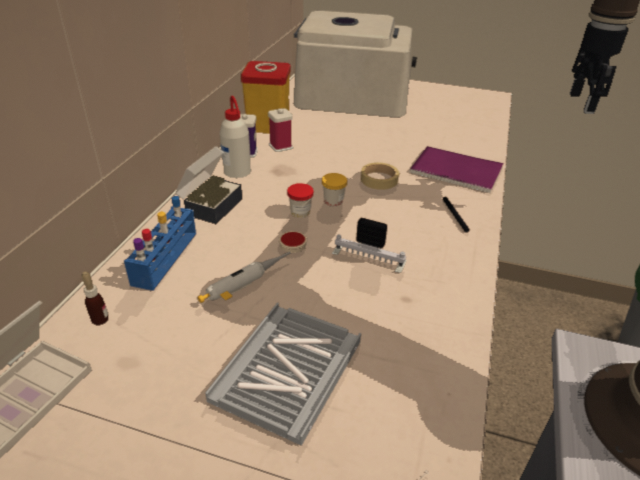

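The top view shows the tray at px (143–265, 220–313) and the rake at (355–383, 260–335). The long axes of both run roughly along world x. Next I'll zoom in.

```bash
cat > h.py <<'E'
import numpy as np,cv2
from cell import telemetry, imaging, ctrl
from scipy.spatial.transform import Rotation as R
def cam(d,s=None):
    f=240/np.tan(np.radians(d["vertical_fov"]/2))
    if "cam_to_world" in d: T=d["cam_to_world"]
    else:
        W=np.eye(4);W[:3,:3]=R.from_rotvec(s["eef_rot"]).as_matrix();W[:3,3]=s["ee_pos"];T=W@d["mount"]
    return f,d["cx"],d["cy"],T
def pix2w(c,uv,z):
    f,cx,cy,T=c;uv=np.atleast_2d(uv).astype(float)
    r=np.c_[(uv[:,0]-cx)/f,-(uv[:,1]-cy)/f,-np.ones(len(uv))]@T[:3,:3].T
    return T[:3,3]+r*((z-T[2,3])/r[:,2])[:,None]
def w2pix(c,P):
    f,cx,cy,T=c;q=(np.atleast_2d(P)-T[:3,3])@T[:3,:3]
    return np.c_[cx+f*q[:,0]/-q[:,2],cy-f*q[:,1]/-q[:,2]]
E
python3 - <<'E'
import cv2
i=cv2.imread("pics/top0.png")[195:350,130:395]
cv2.imwrite("pics/crop.png",cv2.resize(i,None,fx=3,fy=3,interpolation=cv2.INTER_CUBIC))
E
```

```text
(no output)
```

View pics/crop.png

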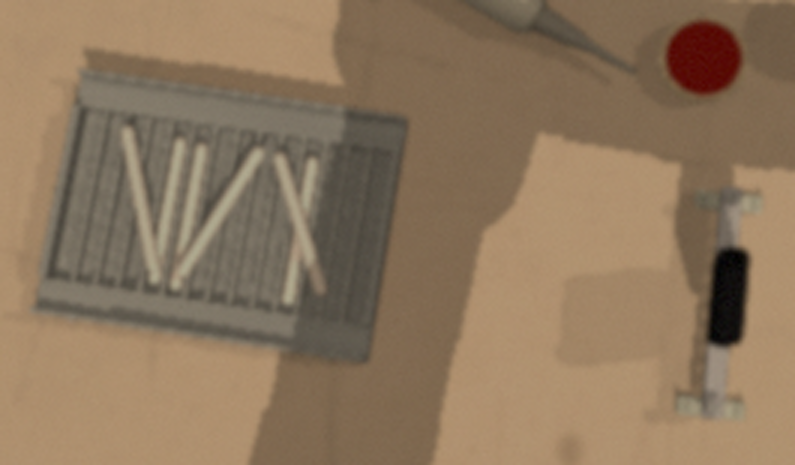

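The crop shows the tray corners at about (83,72), (408,118), (368,360) and (36,310), with the runners at (729,200) and (710,406) and the grip top at (729,297). The rods don't occupy the outermost grooves.

```bash
python3 - <<'E'
from h import *
d=imaging.snapshot("top");c=cam(d)
q=lambda p,z:pix2w(c,(np.array(p)+.5)/3-.5+[130,195],z)
t=q([(83,72),(408,118),(368,360),(36,310)],.024);print(t,t.mean(0))
e=[t[1]-t[0],t[2]-t[3],t[0]-t[3],t[1]-t[2]];print([(np.linalg.norm(v),np.degrees(np.arctan2(v[1],v[0]))) for v in e])
r=q([(729,199),(710,406)],.006);v=r[0]-r[1];print(r,r.mean(0),np.linalg.norm(v),np.degrees(np.arctan2(v[1],v[0])))
g=q([(729,297)],.092);print(g)
g=q([(733,249),(725,345)],.092);print(g)
s=telemetry.sense();print(R.from_rotvec(s["eef_rot"]).as_matrix(),imaging.snapshot("wrist")["mount"])
E
```

```text
[[ 0.66264622  0.18194016  0.024     ]
 [ 0.63213842 -0.0358726   0.024     ]
 [ 0.47352796 -0.01343415  0.024     ]
 [ 0.50455814  0.20382662  0.024     ]] [0.56821768 0.08411501 0.024     ]
[(np.float64(0.21993891356416198), np.float64(-97.97322784857512)), (np.float64(0.21946551972201822), np.float64(-98.12827475122036)), (np.float64(0.15959592619428542), np.float64(-7.882193948563712)), (np.float64(0.16018976697887152), np.float64(-8.052139756720571))]
[[ 0.58124611 -0.24890559  0.006     ]
 [ 0.44550704 -0.23488299  0.006     ]] [ 0.51337658 -0.24189429  0.006     ] 0.13646145773773172 -5.898051853037242
[[ 0.51082807 -0.24021285  0.092     ]]
[[ 0.53989886 -0.24299721  0.092     ]
 [ 0.48204609 -0.23745615  0.092     ]]
[[ 9.69693113e-01  2.44325852e-01 -3.80565729e-04]
 [ 2.44326134e-01 -9.69692406e-01  1.17402501e-03]
 [-8.21870358e-05 -1.23142612e-03 -9.99999238e-01]] [[ 1.54959032e-03  9.62488110e-01  2.71319435e-01  6.91701654e-02]
 [ 9.99997613e-01 -1.07351407e-03 -1.90307817e-03 -2.92740707e-04]
 [-1.54042488e-03  2.71321737e-01 -9.62487476e-01 -1.44054456e-01]
 [ 0.00000000e+00  0.00000000e+00  0.00000000e+00  1.00000000e+00]]
```

Call:
apply_moves(
  increments="39 -24 0 0 0 0 85; 39 -24 0 0 0 0 85; 39 -24 0 0 0 0 85; 39 -24 0 0 0 0 85; 39 -24 0 0 0 0 85",
  newtons=60,
)

```text
time_s: 0.7
ee_pos: [0.3134, -0.4406, 0.2313]
eef_rot: [3.118, 0.386, -0.0]
force: [0.7, -1.1, -0.1]
opening: 0.991
```

Call:
apply_moves(
  increments="39 -24 0 0 0 0 85; 39 -24 0 0 0 0 85; 39 -24 0 0 0 5 85; 39 -20 0 0 0 7 85; 30 -8 0 0 0 8 85",
)

```text
time_s: 1.2
ee_pos: [0.4754, -0.305, 0.2316]
eef_rot: [-3.136, 0.163, -0.001]
force: [0.0, -1.0, 0.5]
opening: 0.994
```

```bash
cat >> h.py <<'E'
def to(p,yaw):
    """remaining shift (mm, tool axes) and yaw turn (deg, about tool z) to world p with tool x at yaw deg"""
    s=telemetry.sense();M=R.from_rotvec(s["eef_rot"]).as_matrix()
    print("t",s["time_s"],"tcp",s["ee_pos"].round(4),"F",s["force"].round(1),"op",round(s["opening"],3),"yaw",np.degrees(np.arctan2(M[1,0],M[0,0])).round(2),"tilt",np.degrees(M[:2,2]).round(2))
    D=R.from_matrix(M.T@(R.from_euler("z",yaw,degrees=True).as_matrix()@np.diag([1,-1,-1.])))
    print("shift",(M.T@(np.array(p)-s["ee_pos"])*1000).round(1),"turn",D.as_rotvec(degrees=True).round(2))
    return s
E
python3 - <<'E'
from h import *
s=to([.512,-.241,.05],-5.8)
d=imaging.snapshot("wrist");cv2.imwrite("pics/w0.png",d["pixels"][...,::-1])
c=cam(d,s)
a=np.radians(-5.8);u=np.array([np.cos(a),np.sin(a),0]);o=np.array([.512,-.241,0])
print(w2pix(c,[o+u*.068+[0,0,.006],o-u*.068+[0,0,.006],o+[0,0,.092],o+u*.03+[0,0,.092],o-u*.03+[0,0,.092]]))
E
```

```text
t 1.2 tcp [ 0.4754 -0.305   0.2316] F [ 0.  -1.   0.5] op 0.994 yaw -5.94 tilt [0.04 0.06]
shift [ 29.7 -67.3 181.6] turn [-0.06 -0.03 -0.14]
[[241.44883455 101.8246325 ]
 [248.75886674 247.55861202]
 [224.45865643 190.91123917]
 [221.7065926  148.63533685]
 [227.05774554 230.8372163 ]]
```

View pics/w0.png

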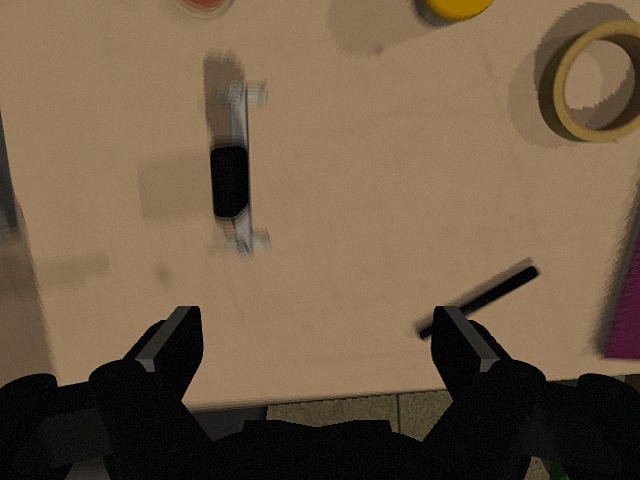

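The wrist view puts the rake at x≈240–250, with the grip at (230,182). That is within a few mm of the prediction, though the arm was still settling. I'll move above it and check again.

Call:
apply_moves(
  increments="10 -22 20 0 0 0 85; 10 -22 20 0 0 0 85; 10 -23 20 0 0 0 85; 0 0 0 0 0 0 85; 0 0 0 0 0 0 85",
)

```text
time_s: 1.75
ee_pos: [0.5097, -0.2448, 0.1708]
eef_rot: [-3.137, 0.158, 0.002]
force: [-0.2, -0.7, -0.1]
opening: 1.0
```

```bash
python3 - <<'E'
from h import *
s=to([.512,-.241,.05],-5.8)
d=imaging.snapshot("wrist");cv2.imwrite("pics/w1.png",d["pixels"][...,::-1])
c=cam(d,s)
a=np.radians(-5.8);u=np.array([np.cos(a),np.sin(a),0]);o=np.array([.512,-.241,0])
print(w2pix(c,[o+u*.068+[0,0,.006],o-u*.068+[0,0,.006],o+[0,0,.092],o+u*.03+[0,0,.092],o-u*.03+[0,0,.092]]))
E
```

```text
t 1.75 tcp [ 0.5097 -0.2448  0.1708] F [-0.2 -0.7 -0.1] op 1.0 yaw -5.77 tilt [-0.07  0.02]
shift [  2.   -4.  120.8] turn [-0.01  0.07  0.03]
[[311.4986219  133.63786746]
 [311.74540603 298.06324436]
 [309.98163932 251.30946815]
 [309.84553113 201.64293425]
 [310.10852278 297.60984866]]
```

View pics/w1.png

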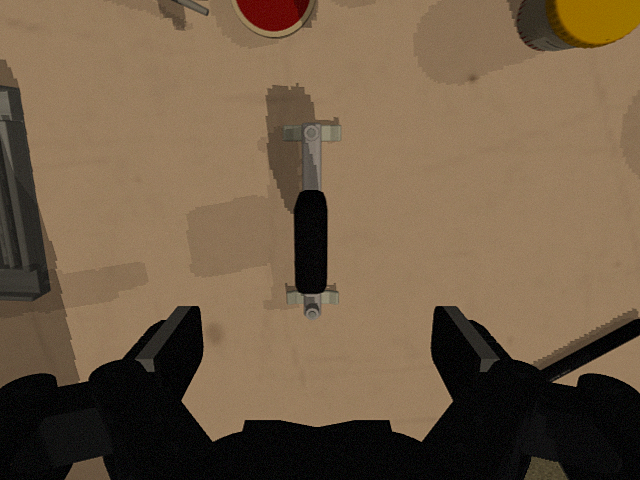

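The rake is exactly where predicted: runners at (312,133) and (312,297), and the grip at (311,191–293). I'll go down and grasp.

Call:
apply_moves(
  increments="2 -4 20 0 0 0 85; 0 0 30 0 0 0 85; 0 0 30 0 0 0 85; 0 0 25 0 0 0 85; 0 0 16 0 0 0 85",
)

```text
time_s: 2.3
ee_pos: [0.5114, -0.2429, 0.0493]
eef_rot: [3.137, -0.164, -0.001]
force: [-0.7, -0.4, 1.0]
opening: 0.994
```

Call:
apply_moves(
  increments="0 0 0 0 0 0 40; 0 0 0 0 0 0 30; 0 0 0 0 0 0 10; 0 0 0 0 0 0 10; 0 0 0 0 0 0 10",
  newtons=60,
)

```text
time_s: 2.8
ee_pos: [0.5131, -0.2417, 0.0514]
eef_rot: [3.137, -0.161, 0.003]
force: [0.7, -0.2, 2.9]
opening: 0.224
```

Call:
apply_moves(
  increments="0 0 0 0 0 0 10; 0 0 0 0 0 0 10; 0 0 0 0 0 0 10",
)

```text
time_s: 3.1
ee_pos: [0.513, -0.2417, 0.051]
eef_rot: [3.137, -0.161, 0.002]
force: [0.2, -0.7, 5.5]
opening: 0.222
```

```bash
python3 - <<'E'
from h import *
s=to([.512,-.241,.05],-5.8);print(s["force"],s["wrist_torque"])
E
```

```text
t 3.1 tcp [ 0.513  -0.2417  0.051 ] F [ 0.2 -0.7  5.5] op 0.222 yaw -5.87 tilt [ 0.08 -0.05]
shift [-1.1 -0.6  1. ] turn [ 0.04 -0.09 -0.07]
[ 0.23404892 -0.68328111  5.49590865] [-0.28556345  0.00528322 -0.05982717]
```

Call:
apply_moves(
  increments="0 0 -10 0 0 0 10; 0 0 -25 0 0 0 10; 0 0 -25 0 0 0 10; 0 0 0 0 0 0 10; 0 0 0 0 0 0 10",
)

```text
time_s: 3.6
ee_pos: [0.5121, -0.2411, 0.1102]
eef_rot: [-3.137, 0.16, 0.0]
force: [-0.6, 0.0, -3.3]
opening: 0.222
```

```bash
python3 - <<'E'
from h import *
s=to([.555,-.010,.11],-8);print(s["force"],s["wrist_torque"])
E
```

```text
t 3.6 tcp [ 0.5121 -0.2411  0.1102] F [-0.6  0.  -3.3] op 0.222 yaw -5.86 tilt [-0.  0.]
shift [ 1.910e+01 -2.342e+02  2.000e-01] turn [-0.    0.    2.14]
[-6.48758190e-01  3.29251209e-03 -3.32838857e+00] [ 0.05028653  0.05230381 -0.02699437]
```

Call:
apply_moves(
  increments="3 -35 0 0 0 0 10; 3 -45 0 0 0 0 10; 3 -45 0 0 0 0 10; 3 -40 0 0 0 0 10; 3 -35 0 0 0 0 10",
)

```text
time_s: 4.1
ee_pos: [0.5466, -0.0412, 0.1086]
eef_rot: [-3.137, 0.158, 0.005]
force: [1.4, 1.2, -3.4]
opening: 0.228
```

Call:
apply_moves(
  increments="2 -20 0 0 0 1 10; 2 -14 0 0 0 1 10; 0 0 0 0 0 0 10; 0 0 0 0 0 0 10; 0 0 0 0 0 0 10",
)

```text
time_s: 4.6
ee_pos: [0.5547, -0.012, 0.1095]
eef_rot: [3.133, -0.217, -0.002]
force: [-0.5, 0.6, -3.1]
opening: 0.226
```

```bash
python3 - <<'E'
from h import *
s=to([.555,-.010,.11],-8);print(s["force"],s["wrist_torque"])
d=imaging.snapshot("wrist");cv2.imwrite("pics/w2.png",d["pixels"][...,::-1])
c=cam(d,s)
a=np.radians(-8);u=np.array([np.cos(a),np.sin(a),0]);v=np.array([-u[1],u[0],0]);o=np.array([.568,.084,0])
P=lambda x,y,z:o+u*x+v*y+[0,0,z]
print(w2pix(c,[P(x,y,.024) for x,y in((.082,-.111),(-.082,-.111),(.082,.111),(-.082,.111),(.08,0))]).round(1))
d=imaging.snapshot("top");cv2.imwrite("pics/t2.png",cv2.resize(d["pixels"][190:345,135:335,::-1],None,fx=4,fy=3.87,interpolation=cv2.INTER_CUBIC))
E
```

```text
t 4.6 tcp [ 0.5547 -0.012   0.1095] F [-0.5  0.6 -3.1] op 0.226 yaw -7.93 tilt [-0.09 -0.04]
shift [ 0.  -2.  -0.5] turn [0.05 0.08 0.07]
[-0.51987683  0.64567388 -3.08597941] [-0.00345397  0.00732992 -0.02790443]
[[342.1 111.2]
 [337.1 367.7]
 [-55.4 110. ]
 [  7.4 367.3]
 [144.1 114.4]]
```

View pics/w2.png

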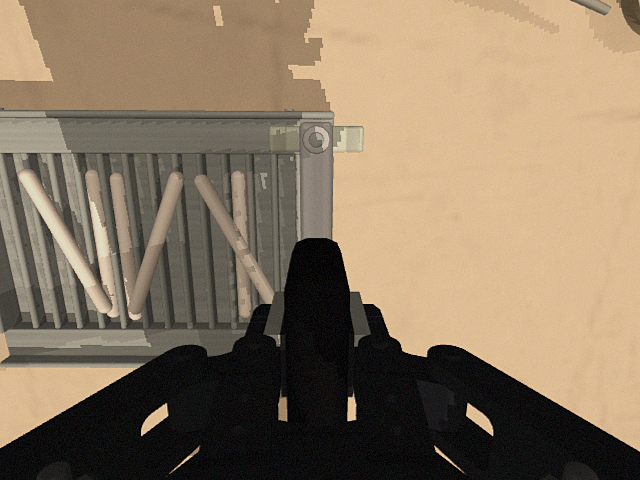

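The wrist view shows the tray's far-right corner at (333,112), against a prediction of (342,111), and the runner at (316,139). I'll check the tray's y and the runner's lateral fit from a top crop.

```bash
python3 - <<'E'
from h import *
s=telemetry.sense();d=imaging.snapshot("wrist");c=cam(d,s)
a=np.radians(-8);u=np.array([np.cos(a),np.sin(a),0]);v=np.array([-u[1],u[0],0]);t=s["ee_pos"]*[1,1,0];z=s["ee_pos"][2]-.051
for h in(.004,.028):print("runner/bar-end pred",w2pix(c,[t+u*.068+v*k+[0,0,z+h] for k in(-.022,0,.022)]).round(1).tolist())
o=np.array([.568,.084,0])
q=pix2w(c,[(333,112),(270,298),(205,178)],.018)-o
print((q@np.c_[u,v]*1000).round(1))
# ridge tops far ends (end of ridges x=58)
print("ridges",w2pix(c,[o+u*.05+v*y+[0,0,.0135] for y in np.arange(-.105,.1,.015)]).round(0).tolist())
im=d["pixels"][100:320,150:360,::-1];cv2.imwrite("pics/w3.png",cv2.resize(im,None,fx=2.7,fy=2.7,interpolation=cv2.INTER_CUBIC))
E
```

```text
runner/bar-end pred [[363.4, 137.4], [317.1, 137.3], [270.7, 137.2]]
runner/bar-end pred [[370.2, 137.8], [317.2, 137.7], [264.2, 137.5]]
[[  82.3 -106. ]
 [ -33.6  -66.2]
 [  44.4  -29.5]]
ridges [[330.0, 168.0], [306.0, 168.0], [281.0, 168.0], [256.0, 168.0], [232.0, 168.0], [207.0, 168.0], [183.0, 168.0], [158.0, 168.0], [133.0, 168.0], [109.0, 168.0], [84.0, 168.0], [59.0, 168.0], [35.0, 168.0], [10.0, 168.0]]
```

View pics/w3.png

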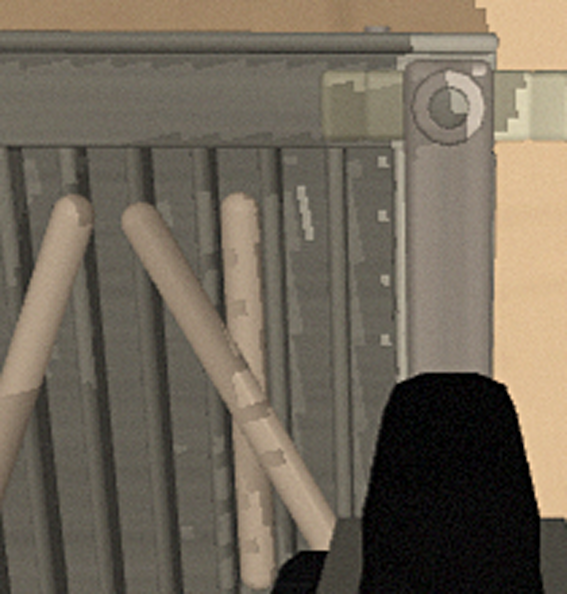

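View pics/t2.png

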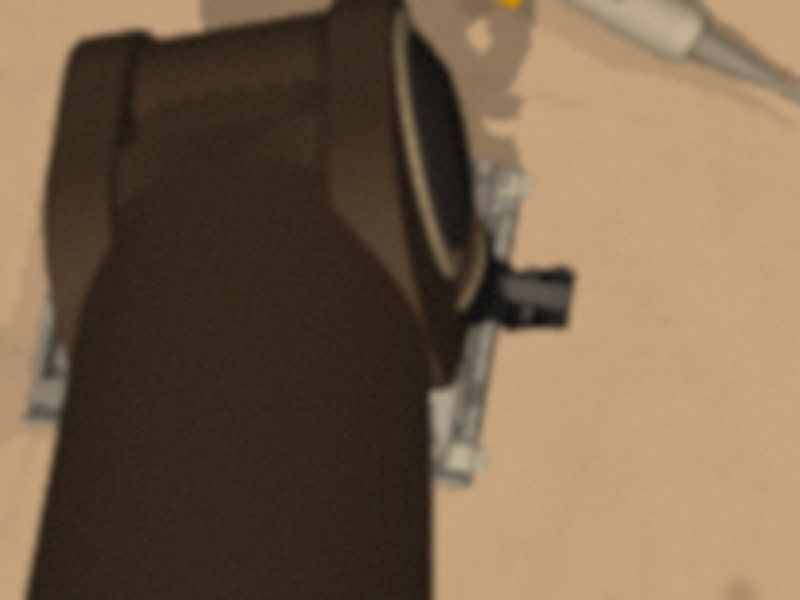

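The ridges sit about 4–5 px left of prediction, so the tray is ~2–3 mm further in +y than nominal. The runner lines up with the track in x to within ~1 mm. I'll start with the teeth at tray y≈−91 and descend.

Call:
apply_moves(
  increments="0 -8 8 0 0 0 10; 0 0 12 0 0 0 10; 0 0 10 0 0 0 10; 0 0 4 0 0 0 10; 0 0 2 0 0 0 10",
)

```text
time_s: 5.25
ee_pos: [0.556, -0.0026, 0.0732]
eef_rot: [3.134, -0.215, -0.002]
force: [0.1, 0.2, -2.8]
opening: 0.224
```

```bash
python3 - <<'E'
from h import *
a=np.radians(-8);v=np.array([-np.sin(a),np.cos(a),0])
o=np.array([.568,.084,.0655])+v*.0025
s=to(o-v*.091,-8);print(s["force"])
E
```

```text
t 5.25 tcp [ 0.556  -0.0026  0.0732] F [ 0.1  0.2 -2.8] op 0.224 yaw -7.85 tilt [-0.09 -0.01]
shift [-0.1  1.   7.7] turn [0.02 0.09 0.15]
[ 0.06786681  0.22679631 -2.82177609]
```

Call:
apply_moves(
  increments="0 0 2 0 0 0 10; 0 0 2 0 0 0 10; 0 0 1 0 0 0 10; 0 0 0.5 0 0 0 10; 0 0 0 0 0 0 10",
)

```text
time_s: 5.75
ee_pos: [0.5566, -0.0026, 0.0689]
eef_rot: [3.134, -0.215, 0.0]
force: [-0.0, 0.7, -1.8]
opening: 0.224
```

Call:
apply_moves(
  increments="0 0 0.5 0 0 0 10; 0 0 0.5 0 0 0 10; 0 0 0 0 0 0 10",
)

```text
time_s: 6.05
ee_pos: [0.5565, -0.0026, 0.0678]
eef_rot: [3.134, -0.215, 0.0]
force: [-0.1, -0.8, -2.3]
opening: 0.223
```

Call:
apply_moves(
  increments="0 0 0.5 0 0 0 10; 0 0 0.5 0 0 0 10; 0 0 0 0 0 0 10",
)

```text
time_s: 6.35
ee_pos: [0.5565, -0.0025, 0.0668]
eef_rot: [3.134, -0.215, 0.0]
force: [-0.7, -0.8, -3.2]
opening: 0.224
```

Call:
apply_moves(
  increments="0 0 0.5 0 0 0 10; 0 0 0 0 0 0 10; 0 0 0 0 0 0 10",
)

```text
time_s: 6.65
ee_pos: [0.5566, -0.0025, 0.0664]
eef_rot: [3.134, -0.215, 0.0]
force: [-0.9, 0.5, -0.3]
opening: 0.231
```

Call:
apply_moves(
  increments="0 0 0.5 0 0 0 10; 0 0 0 0 0 0 10; 0 0 0 0 0 0 10",
)

```text
time_s: 6.95
ee_pos: [0.5566, -0.0025, 0.066]
eef_rot: [3.134, -0.215, 0.0]
force: [-0.9, -0.1, 2.3]
opening: 0.231
```

Call:
apply_moves(
  increments="0 0 0.3 0 0 0 10; 0 0 0 0 0 0 10; 0 0 0 0 0 0 10",
)

```text
time_s: 7.25
ee_pos: [0.5567, -0.0025, 0.0657]
eef_rot: [3.134, -0.215, 0.001]
force: [-1.6, 0.1, 4.9]
opening: 0.224
```

```bash
python3 - <<'E'
from h import *
F=[]
for i in range(8):
    s=telemetry.sense();imaging.snapshot("top");F.append(s["force"])
print(np.array(F).round(1),s["ee_pos"])
E
```

```text
[[-1.6  0.1  4.9]
 [-2.7 -0.   5.1]
 [-1.9  0.4  4.1]
 [-2.4 -0.2  5.2]
 [-1.4  0.2  5.7]
 [-1.8  1.1  4.6]
 [-2.7 -0.1  4.2]
 [-2.6  0.4  4.9]] [ 0.55665742 -0.00253012  0.06562128]
```

Call:
apply_moves(
  increments="0 -2 0.1 0 0 0 10; 0 -3 0 0 0 0 10; 0 -3 0 0 0 0 10; 0 -3 0 0 0 0 10; 0 -3 0 0 0 0 10",
)

```text
time_s: 8.15
ee_pos: [0.5589, 0.0108, 0.0656]
eef_rot: [3.134, -0.216, 0.001]
force: [-0.2, -2.4, 5.5]
opening: 0.227
```

Call:
apply_moves(
  increments="0 -3 0 0 0 0 10; 0 -3 0 0 0 0 10; 0 -3 0 0 0 0 10; 0 -3 0 0 0 0 10; 0 -3 0 0 0 0 10",
)

```text
time_s: 8.65
ee_pos: [0.5609, 0.0257, 0.0656]
eef_rot: [3.134, -0.216, 0.001]
force: [-1.1, -1.9, 4.9]
opening: 0.229
```

Call:
apply_moves(
  increments="0 -3 0 0 0 0 10; 0 -3 0 0 0 0 10; 0 -3 0 0 0 0 10; 0 -3 0 0 0 0 10; 0 -3 0 0 0 0 10",
)

```text
time_s: 9.15
ee_pos: [0.563, 0.0406, 0.0656]
eef_rot: [3.134, -0.216, 0.001]
force: [-0.2, -1.9, 5.4]
opening: 0.227
```

Call:
apply_moves(
  increments="0 -3 0 0 0 0 10; 0 -3 0 0 0 0 10; 0 -3 0 0 0 0 10; 0 -3 0 0 0 0 10; 0 -3 0 0 0 0 10",
)

```text
time_s: 9.65
ee_pos: [0.5651, 0.0554, 0.0656]
eef_rot: [3.134, -0.216, 0.001]
force: [-1.0, -1.8, 5.8]
opening: 0.228
```

Call:
apply_moves(
  increments="0 -3 0 0 0 0 10; 0 -3 0 0 0 0 10; 0 -3 0 0 0 0 10; 0 -3 0 0 0 0 10; 0 -3 0 0 0 0 10",
)

```text
time_s: 10.15
ee_pos: [0.5671, 0.0703, 0.0656]
eef_rot: [3.134, -0.216, 0.001]
force: [1.0, -2.3, 5.3]
opening: 0.226
```

Call:
apply_moves(
  increments="0 -3 0 0 0 0 10; 0 -3 0 0 0 0 10; 0 -3 0 0 0 0 10; 0 -3 0 0 0 0 10; 0 -3 0 0 0 0 10",
)

```text
time_s: 10.65
ee_pos: [0.5691, 0.0852, 0.0656]
eef_rot: [3.134, -0.216, 0.001]
force: [0.3, -2.7, 4.5]
opening: 0.227
```

Call:
apply_moves(
  increments="0 -3 0 0 0 0 10; 0 -3 0 0 0 0 10; 0 -3 0 0 0 0 10; 0 -3 0 0 0 0 10; 0 -3 0 0 0 0 10",
)

```text
time_s: 11.15
ee_pos: [0.5712, 0.1, 0.0656]
eef_rot: [3.134, -0.216, 0.001]
force: [-0.6, -2.7, 5.5]
opening: 0.227
```

```bash
python3 - <<'E'
from h import *
a=np.radians(-8);v=np.array([-np.sin(a),np.cos(a),0])
o=np.array([.568,.084,.0655])+v*.0025
s=to(o+v*.09,-8)
d=imaging.snapshot("wrist");cv2.imwrite("pics/w4.png",d["pixels"][...,::-1])
E
```

```text
t 11.15 tcp [0.5712 0.1    0.0656] F [-0.6 -2.7  5.5] op 0.227 yaw -7.88 tilt [ 0.04 -0.04]
shift [ -0.7 -76.2   0. ] turn [ 0.03 -0.04  0.12]
```

View pics/w4.png

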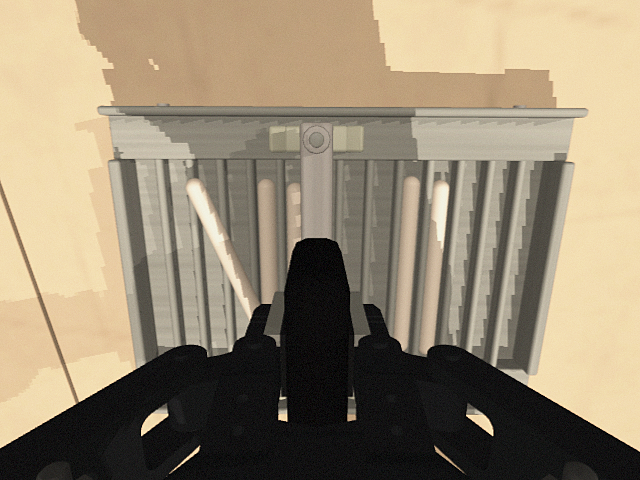

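The comb is working. Rods already lie in grooves behind the rake at (410,·) and (440,·), the runner is in its track at (316,139), and the askew rod at (193–250) is still ahead. I'll continue.

Call:
apply_moves(
  increments="0 -3 0 0 0 0 10; 0 -3 0 0 0 0 10; 0 -3 0 0 0 0 10; 0 -3 0 0 0 0 10; 0 -3 0 0 0 0 10",
)

```text
time_s: 11.7
ee_pos: [0.5732, 0.1149, 0.0656]
eef_rot: [3.134, -0.216, 0.001]
force: [-1.5, -2.8, 6.2]
opening: 0.227
```

Call:
apply_moves(
  increments="0 -3 0 0 0 0 10; 0 -3 0 0 0 0 10; 0 -3 0 0 0 0 10; 0 -3 0 0 0 0 10; 0 -3 0 0 0 0 10",
)

```text
time_s: 12.2
ee_pos: [0.5753, 0.1297, 0.0656]
eef_rot: [3.134, -0.216, 0.001]
force: [-1.1, -2.9, 6.1]
opening: 0.227
```

Call:
apply_moves(
  increments="0 -3 0 0 0 0 10; 0 -3 0 0 0 0 10; 0 -3 0 0 0 0 10; 0 -3 0 0 0 0 10; 0 -3 0 0 0 0 10",
)

```text
time_s: 12.7
ee_pos: [0.5773, 0.1446, 0.0656]
eef_rot: [3.134, -0.216, 0.001]
force: [-0.1, -2.8, 6.0]
opening: 0.23
```

Call:
apply_moves(
  increments="0 -3 0 0 0 0 10; 0 -3 0 0 0 0 10; 0 -3 0 0 0 0 10; 0 -3 0 0 0 0 10; 0 -3 0 0 0 0 10",
)

```text
time_s: 13.2
ee_pos: [0.5793, 0.1594, 0.0655]
eef_rot: [3.133, -0.216, 0.001]
force: [-0.2, -2.9, 5.0]
opening: 0.225
```

```bash
python3 - <<'E'
from h import *
a=np.radians(-8);v=np.array([-np.sin(a),np.cos(a),0])
o=np.array([.568,.084,.0655])+v*.0025
s=to(o+v*.09,-8)
d=imaging.snapshot("wrist");cv2.imwrite("pics/w5.png",d["pixels"][...,::-1])
E
```

```text
t 13.2 tcp [0.5793 0.1594 0.0655] F [-0.2 -2.9  5. ] op 0.225 yaw -7.89 tilt [ 0.03 -0.04]
shift [ -0.7 -16.2   0. ] turn [ 0.04 -0.04  0.11]
```

View pics/w5.png

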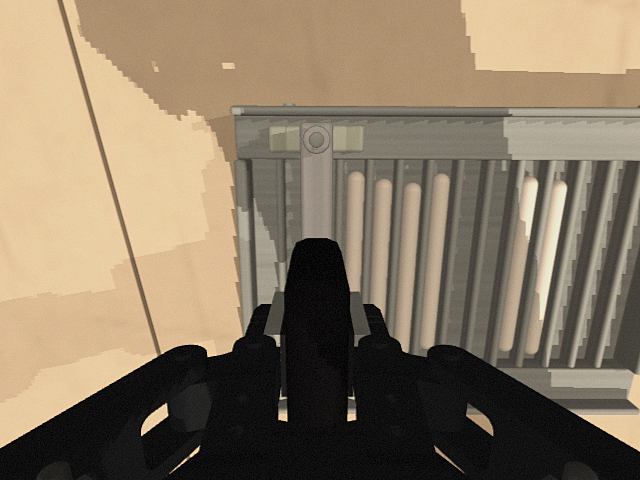

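All six rods are now behind the bar, parallel in grooves (px x≈356, 384, 412, 440, 527, 557). I'll comb a little more, then lift and take the rake back to its original bare spot.

Call:
apply_moves(
  increments="0 -3 0 0 0 0 10; 0 -3 0 0 0 0 10; 0 -3 0 0 0 0 10; 0 0 0 0 0 0 10; 0 0 0 0 0 0 10",
)

```text
time_s: 13.75
ee_pos: [0.5806, 0.169, 0.0656]
eef_rot: [-3.134, 0.215, -0.001]
force: [-0.1, -1.2, 5.3]
opening: 0.228
```

Call:
apply_moves(
  increments="0 0 -3 0 0 0 10; 0 0 -8 0 0 0 10; 0 0 -20 0 0 0 10; 0 0 -20 0 0 0 10; 0 0 -8 0 0 0 10",
)

```text
time_s: 14.25
ee_pos: [0.5807, 0.1693, 0.1261]
eef_rot: [-3.133, 0.215, -0.003]
force: [0.3, 0.4, -2.3]
opening: 0.226
```

```bash
python3 - <<'E'
from h import *
s=to([.512,-.241,.12],-5.8)
E
```

```text
t 14.25 tcp [0.5807 0.1693 0.1261] F [ 0.3  0.4 -2.3] op 0.226 yaw -7.85 tilt [0.1  0.05]
shift [-12.  415.8   5.6] turn [-0.06 -0.09 -2.05]
```

Call:
apply_moves(
  increments="-1 20 0 0 0 0 10; -1 40 0 0 0 0 10; -1 45 0 0 0 0 10; -1 45 0 0 0 0 10; -1 45 0 0 0 0 10",
)

```text
time_s: 14.75
ee_pos: [0.5476, -0.0251, 0.1239]
eef_rot: [3.134, -0.215, -0.001]
force: [0.8, -0.4, -1.9]
opening: 0.224
```

Call:
apply_moves(
  increments="-1 45 0 0 0 0 10; -1 45 0 0 0 0 10; -1 45 0 0 0 0 10; -1 40 0 0 0 -1 10; -1 30 0 0 0 -1 10",
)

```text
time_s: 15.25
ee_pos: [0.5146, -0.2291, 0.1239]
eef_rot: [3.137, -0.163, -0.002]
force: [0.7, -0.4, -3.5]
opening: 0.231
```

Call:
apply_moves(
  increments="-1 15 0 0 0 0 10; 0 0 0 0 0 0 10; 0 0 0 0 0 0 10",
)

```text
time_s: 15.55
ee_pos: [0.5137, -0.2394, 0.124]
eef_rot: [-3.136, 0.16, 0.001]
force: [0.4, 1.1, -3.0]
opening: 0.224
```

```bash
python3 - <<'E'
from h import *
s=to([.512,-.241,.0515],-5.8)
E
```

```text
t 15.55 tcp [ 0.5137 -0.2394  0.124 ] F [ 0.4  1.1 -3. ] op 0.224 yaw -5.84 tilt [-0.02  0.08]
shift [-1.5  1.8 72.5] turn [-0.07  0.03 -0.04]
```

Call:
apply_moves(
  increments="0 0 12 0 0 0 10; 0 0 22 0 0 0 10; 0 0 20 0 0 0 10; 0 0 10 0 0 0 10; 0 0 4 0 0 0 10",
)

```text
time_s: 16.05
ee_pos: [0.5132, -0.2393, 0.0548]
eef_rot: [-3.136, 0.158, 0.003]
force: [-0.5, 0.8, -2.8]
opening: 0.228
```

Call:
apply_moves(
  increments="0 0 1 0 0 0 10; 0 0 1 0 0 0 10; 0 0 1 0 0 0 10; 0 0 0.5 0 0 0 10; 0 0 0 0 0 0 10",
)

```text
time_s: 16.55
ee_pos: [0.5137, -0.2411, 0.0533]
eef_rot: [3.137, -0.161, 0.001]
force: [0.9, 0.2, -2.8]
opening: 0.227
```

Call:
apply_moves(
  increments="0 0 0.4 0 0 0 10; 0 0 0 0 0 0 10; 0 0 0 0 0 0 10",
)

```text
time_s: 16.85
ee_pos: [0.5135, -0.241, 0.0525]
eef_rot: [3.137, -0.161, -0.0]
force: [0.4, 0.1, -1.7]
opening: 0.225
```

Call:
apply_moves(
  increments="0 0 0.4 0 0 0 10; 0 0 0 0 0 0 10; 0 0 0 0 0 0 10",
)

```text
time_s: 17.15
ee_pos: [0.5136, -0.241, 0.0521]
eef_rot: [3.137, -0.161, 0.0]
force: [-0.3, 0.0, -1.9]
opening: 0.226
```

Call:
apply_moves(
  increments="0 0 0 0 0 0 24; 0 0 0 0 0 0 30; 0 0 0 0 0 0 45; 0 0 0 0 0 0 60; 0 0 0 0 0 0 60",
)

```text
time_s: 17.65
ee_pos: [0.5136, -0.241, 0.0522]
eef_rot: [3.137, -0.161, 0.0]
force: [-0.6, -0.9, -0.1]
opening: 0.7
```

Call:
apply_moves(
  increments="0 0 -5 0 0 0 60; 0 0 -25 0 0 0 60; 0 0 -40 0 0 0 60; 0 0 -40 0 0 0 60; 0 0 -40 0 0 0 60",
)

```text
time_s: 18.15
ee_pos: [0.5133, -0.2408, 0.204]
eef_rot: [-3.137, 0.16, -0.0]
force: [0.1, -0.3, 0.3]
opening: 0.705
```

```bash
python3 - <<'E'
from h import *
s=to([.512,-.241,.2],-5.8)
d=imaging.snapshot("top")["pixels"][:,:,::-1]
a=cv2.resize(d[150:350,130:490],None,fx=2.2,fy=2.2,interpolation=cv2.INTER_CUBIC);cv2.imwrite("pics/t6.png",a)
d=imaging.snapshot("side")["pixels"][:,:,::-1];cv2.imwrite("pics/s6.png",cv2.resize(d[150:450,190:490],(600,600)))
E
```

```text
t 18.15 tcp [ 0.5133 -0.2408  0.204 ] F [ 0.1 -0.3  0.3] op 0.705 yaw -5.86 tilt [0. 0.]
shift [-1.3  0.3  4. ] turn [-0.   -0.   -0.06]
```

View pics/s6.png

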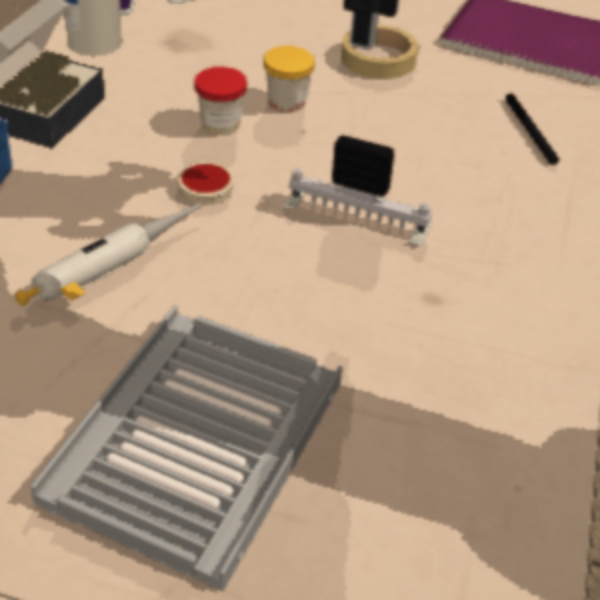

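The side view shows the rake upright at (360,190), the rods parallel in grooves (a pair near (225,395) and a group of four near (180,460)), and the bystanders in place.

```bash
python3 -c "
from cell import ctrl
print(ctrl.job_done())"
```

```text
the job is handed in; nothing more can be done
None
```

The rods are combed and the rake is back on the worktop; I handed the job in at about 18 s of the 54 s allowed.

- **Combing:** I took the rake by its grip and lowered it until the runners carried about 8 N (7.7–9 N, from the wrist force plus the rake's weight). I then drew it across the tray at 3 cm/s. The wrist force at the end of each move showed a drag of no more than about 3 N and no sign of a jam. The load stayed on about 10 mm past the point where all six rods were in grooves.
- **Rake:** It was set down gently at its original spot, well clear of the tray, then released, and the gripper raised clear above it.
- **Last checks:** The wrist picture at the end of the stroke clearly showed all six rods parallel in grooves. The final side view agreed, with the rake upright and the bystanders in place. In that view one rod of the group of four is in shadow and harder to make out. No check failed.

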